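# Stand the blue pastel set on its edge against the ledge's end stop

### The job

Take the blue pastel box out of the cluttered red crate and stand it upright on its long thin edge on the cork lane of the wooden ledge, lengthwise along the lane and with its end up against the wooden end stop. Set it down gently, let go, and leave the yellow box, the jars, the wooden block and the white pot where they are.

Things in the scene. Friction and masses are not known exactly. Their poses are not given: they have to be found in the camera images.
- blue_box: Target: flat closed blue box, 24 mm thick (its x), 130 long (y), 110 high (z), about 0.25 kg, white label and colour strips on both broad faces. Origin: centre of the long thin edge face (130 x 24) it must stand on. Starts in the crate leaning 0.5 rad back onto its near (-x) wall, whose rim it meets 63 mm up its back; the top 45 mm are free to pinch across the thickness.
- yellow_box: A yellow box of the same make, size and frame, leaning beside the blue one (either may be at either end). Leave alone.
- crate: Fixed red plastic tub, 170 (its x) x 320 (its y) x 60 mm high, walls and floor 5 mm; a 16 mm high rib on its floor, parallel to y, holds the feet of the boxes. Origin: centre of its underside, on the table; its -x side looks to the robot.
- ledge: Fixed wooden ledge, 130 (its x) x 260 (its y) mm, top at 12 mm above the table, a brown cork lane 64 mm wide (centred on x = 0) along its y, and at its +y end an upright end stop, 90 mm wide (x), 14 mm thick (y), reaching 80 mm above the table. Origin: centre of its underside.
- stop_foot (a point): Point on the ledge at the foot of the end stop: on the stop's face (which looks along -y of the ledge), at the lane's centre line and on the cork's surface, 12 mm above the table. Axes as the ledge's: y runs along the lane into the stop, z up.
- jar_green: Small paint jar, green, white cap, 42 mm across and 58 mm high, standing in the far (+x) half of the crate. Origin under its centre. Leave alone.
- jar_orange: The same jar in orange, also in the crate. Leave alone.
- wood_block: Light wooden block, 35 x 70 x 30 mm, lying in the far half of the crate. Origin under its centre. Leave alone.
- water_pot: White plastic pot, 80 mm across, 95 mm high, on the table beyond the work area. Leave alone.

How it is judged:
By the outcome, as a careful person would: the job done as asked, in the order asked, and still so for the second after the job is handed in, with the robot touching nothing.
It also fails if it takes over 48 s, if anything falls off the work surface, if the arm or the gripper's body presses on something with over 40 N, if the wrist force passes 120 N, or if a joint passes its speed limit or range.

### The arm

A 6-joint arm with a two-finger parallel gripper is mounted at the origin on the work surface. World frame = base frame: x ahead of the robot, y to its left, z up, the work surface at z = 0. Lengths are in m, angles in degrees, forces in N, time in s.
With the tool pointing down it reaches from about 0.4 to 0.825 m from the base axis. Payload 7 kg.
Tool frame: the origin (TCP) lies between the finger pads; the fingertips stand 22 mm ahead of it and the grasp point (between the pads) lies 3 mm ahead of it; z points along the fingers, y is the line along which they close (so a half turn about z gives the same grasp; the last joint's range is limited). The gripper opens to 88 mm and grips with 3 to 60 N. Pads are 19 mm wide; open, the fingers measure 130 mm over their backs; the gripper's body (78 mm by 193 mm) begins 47 mm behind the grasp point.
Start: joints at [-53.738, 20.546, 0.682, 0, -70.136, -16.507], TCP at [0.228, -0.635, 0.249] pointing down, gripper open.
Joint ranges: [-176.03, 176.03], [-82.01, 121.73], [-58.28, 71.71], [-173.87, 95.51], [-174.79, -0.11], [-173.66, 173.66]. Speed limits (degrees/s): [136.94, 136.94, 172.46, 180, 180, 180].

### API

Orientations are given as [roll, pitch, yaw] about the fixed x, y, z axes, in that order (R = Rz(yaw) Ry(pitch) Rx(roll)).
In Python, from plant import r, vision gives the robot as it stands.
- The arm moves only by the shell command python3 -m pendant 'ROWS' [FORCE]. ROWS is JSON, a list that holds one entry, the list of rows, each a list of 7 numbers: the shift along the tool's x, y, z scaled (see below), then the turn, a rotation vector about the tool's x, y, z scaled (see below), then the opening, from -1 (shut) to 1 (fully open). In form: [[[x, y, z, wx, wy, wz, fingers], ...]]. A call has exactly 8 rows; each row shifts and turns the commanded pose from where the row before left it, along the tool's axes as they then stand; what a row does not reach is not made up. The controller multiplies each number of a shift by 20 mm and each number of a turn by 4 degrees. A row lasts 1/10 s, in which the tool goes at most 50 mm and 8.59 degrees, less where a joint would pass 70% of its speed; a pose out of reach is approached as far as the arm can. A call with a number of a shift or a turn outside -1 to 1 is refused whole. A call with a gripper value outside its range is refused whole. The fingers move at their own pace and stop on an object; FORCE is the grip in N (left out, the last holds). Time passes only in rows, so rows that do not move let the fingers close, or fill a call up. It gives the time, the measured TCP pose, the force, the opening and the grip force at its end, in the units of the state.
- r.get_state(): the state, without advancing time (a new reading comes with each control period).
- vision.capture(name): name is "side" or "top" or "wrist"; returns a dict with "frame" (384x512x3 uint8, blue, green, red), "depth" (384x512 float32, m along the optical axis (not along the pixel's ray), 0 where there is no reading), "camera_matrix" (3x3 intrinsics, pixels), "k1" (the pictures are not rectified: a ray, as slopes to the right and down, at radius r is drawn at 1 + k1 r^2 times it, then the intrinsics apply), "extrinsics" (4x4, takes a point from world to camera coordinates); the wrist camera has in their place "hand_eye" (4x4, takes a point from camera to tool coordinates, whose origin is the TCP and whose axes are the flange's). Camera axes: x right, y up, looking along -z (the intrinsics and any distortion apply to the point x, -y, -z); pixel columns grow to the right and rows downward; lengths in m; the calibration is good to about 2 mm. A picture is of the moment at which its call begins: read the wrist's pose just before it.
- r.close_job(): hands the job in; it is judged then, once.
The state is a dict: "time_s": time; "joints": joint angles; "qd": joint speeds; "joint_torque": joint torques, N m; "tcp_pos": TCP position; "eef_rot": TCP orientation; "contact_force": force on the tool from outside, world axes, zero at the start; "moment": the same for the moment, N m; "gripper_width": finger opening in m; "gripper_force": force on a finger pad.
Only numpy, scipy, OpenCV 4.12 (cv2) and the standard library are available. Lean on these libraries where they do the work, as an engineer would, in place of code of your own. Each camera call takes 0.05 s, during which the arm holds its last target. There are 200 camera calls.

## Working session

There is one attempt and no reset: what is moved stays moved. The work goes in short steps, Python scripts to look and compute and a shell command to move; the robot and the scene stay as the last step left them, time stands still between calls to the robot, and variables do not carry over. Pictures are saved under pics/ and viewed, at most 10 in all, crops included, and the job is handed in when it is done.

```bash
mkdir -p pics
cat > h.py <<'E'
import numpy as np, cv2
from scipy.spatial.transform import Rotation as Ro
from plant import r, vision
def grab(n):
    s=r.get_state(); c=vision.capture(n)
    if n=="wrist":
        T=np.eye(4);T[:3,:3]=Ro.from_euler('xyz',s["eef_rot"],degrees=True).as_matrix();T[:3,3]=s["tcp_pos"]
        c["c2w"]=T@np.array(c["hand_eye"])
    else: c["c2w"]=np.linalg.inv(np.array(c["extrinsics"]))
    return c
def slopes(c,uv):
    K=np.array(c["camera_matrix"]);uv=np.atleast_2d(np.asarray(uv,float))
    return cv2.undistortPoints(uv[:,None,:],K,np.array([c["k1"],0,0,0.]))[:,0]
def ray(c,uv):
    s=slopes(c,uv);d=np.c_[s[:,0],-s[:,1],-np.ones(len(s))]@c["c2w"][:3,:3].T
    return c["c2w"][:3,3],d
def onz(c,uv,z):
    o,d=ray(c,uv);return o+d*((z-o[2])/d[:,2])[:,None]
def dep(c,uv):
    o,d=ray(c,uv);uv=np.atleast_2d(uv).astype(int);z=c["depth"][uv[:,1],uv[:,0]]
    return o+d*z[:,None]
def cloud(c,mask):
    v,u=np.nonzero(mask&(c["depth"]>0));return dep(c,np.c_[u,v]) if len(u) else np.zeros((0,3))
E
python3 - <<'E'
from h import *
print(r.get_state())
ims=[]
for n in ("top","side","wrist"):
    c=grab(n);cv2.imwrite(f"pics/{n}0.png",c["frame"]);print(n,c["k1"],(c["depth"]>0).mean(),np.round(c["c2w"],3).tolist())
E
```

```text
{'time_s': 0.0, 'joints': array([-5.37382319e+01,  2.05890293e+01,  6.33361271e-01, -2.32046715e-02,
       -7.01352232e+01, -1.65064468e+01]), 'qd': array([-0.05401151, -0.04551889, -0.03368052, -0.07718552, -0.02728113,
        0.00767311]), 'joint_torque': array([-5.69922977e-04, -5.82708621e+01,  2.93047339e+01,  6.99706480e+00,
        6.75002040e-03, -1.70778249e-04]), 'tcp_pos': array([ 0.22798307, -0.6348404 ,  0.24763698]), 'eef_rot': array([ 1.79906656e+02, -4.91223963e-03, -1.60252577e+02]), 'contact_force': array([-0.4291512 , -0.43244629,  0.86962751]), 'moment': array([-0.01480735,  0.02080603,  0.0412706 ]), 'gripper_force': 0.0, 'gripper_width': 0.08771376643353045}
top 0.037970344853611816 0.9961700439453125 [[-0.021, 0.997, -0.079, 0.576], [-0.999, -0.019, 0.027, 0.029], [0.025, 0.079, 0.997, 1.187], [0.0, 0.0, 0.0, 1.0]]
side 0.025183765511943318 0.99609375 [[0.996, 0.034, -0.085, 0.551], [-0.09, 0.562, -0.823, -0.894], [0.019, 0.827, 0.562, 0.655], [0.0, 0.0, 0.0, 1.0]]
wrist -0.06057566627134863 0.9959462483723959 [[-0.338, -0.897, -0.284, 0.151], [0.941, -0.322, -0.104, -0.662], [0.002, -0.302, 0.953, 0.382], [0.0, 0.0, 0.0, 1.0]]
```

View pics/top0.png

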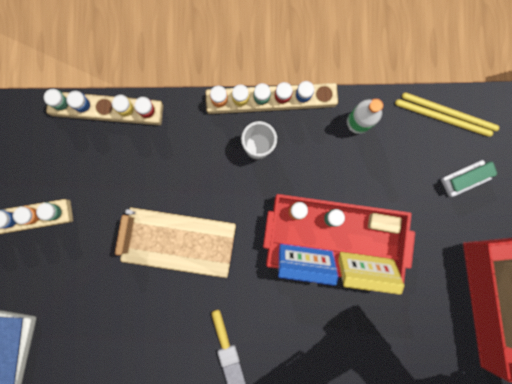

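View pics/side0.png

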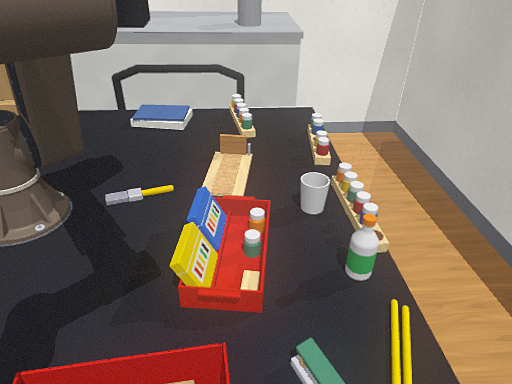

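The top view shows the blue box at about (308,265), left of the yellow one at (372,272). The ledge is at (177,242), with its stop at the left, +y end (125,235). The side view shows both boxes leaning back toward the robot, with the blue one farther away, at (208,215).

```bash
cat > m.py <<'E'
from h import *
def big(m):
    n,l,s,_=cv2.connectedComponentsWithStats(m.astype(np.uint8));return l==1+np.argmax(s[1:,4])
def near(c,m,lo,hi):  # keep mask px whose depth point lies in the box lo..hi
    v,u=np.nonzero(m);p=dep(c,np.c_[u,v]);k=np.all((p>lo)&(p<hi),1);o=np.zeros_like(m);o[v[k],u[k]]=1;return o
def blue(c):
    h=cv2.cvtColor(c["frame"],cv2.COLOR_BGR2HSV);m=(h[...,0]>100)&(h[...,0]<130)&(h[...,1]>120)&(h[...,2]>50)
    return big(near(c,m,[.35,-.2,.0],[.75,.2,.25]))
def woody(c):
    h=cv2.cvtColor(c["frame"],cv2.COLOR_BGR2HSV);m=(h[...,0]>5)&(h[...,0]<32)&(h[...,1]>40)&(h[...,2]>60)
    return big(near(c,m,[.4,.08,.0],[.75,.5,.2]))
def planes(p,n,tol=.003,rng=np.random.default_rng(0)):
    out=[]
    for _ in range(n):
        best=None
        for _ in range(300):
            a=p[rng.choice(len(p),3,False)];q=np.cross(a[1]-a[0],a[2]-a[0]);L=np.linalg.norm(q)
            if L<1e-7: continue
            q/=L;k=abs((p-a[0])@q)<tol
            if best is None or k.sum()>best.sum(): best=k
        s=p[best];m=s.mean(0);q=np.linalg.svd(s-m)[2][2];q*=np.sign(q[2]) or 1
        out.append((len(s),m.round(4),q.round(3)));p=p[~best]
        if len(p)<30: break
    return out
E
python3 - <<'E'
from m import *
for n in("top","side"):
    c=grab(n);m=blue(c);p=cloud(c,cv2.morphologyEx(m.astype(np.uint8),cv2.MORPH_CLOSE,np.ones((9,9)))>0)
    print(n,"blue");[print(x) for x in planes(p,3)]
    print(" hi/lo",np.percentile(p,[1,50,99],axis=0).round(3).tolist())
    w=woody(c);q=cloud(c,w);lo=q[q[:,2]<.025];hi=q[q[:,2]>.06]
    print(" ledge top z",np.median(lo[:,2]),"stop z",np.percentile(hi[:,2],[50,95]) if len(hi) else 0)
    for nm,pp in(("ledge",lo),("stop",hi)):
        if len(pp)>4: (x,y),(a,b),t=cv2.minAreaRect(pp[:,:2].astype(np.float32));print(" ",nm,len(pp),cv2.boxPoints(((x,y),(a,b),t)).round(4).tolist())
    o=c["frame"].copy();o[cv2.Canny((m*255).astype(np.uint8),50,100)>0]=(255,0,255);o[cv2.Canny((w*255).astype(np.uint8),50,100)>0]=(0,255,0)
    cr=o[185:300,100:420] if n=="top" else o[120:320,150:330]
    cv2.imwrite(f"pics/{n}1.png",cv2.resize(cr,None,fx=2.5,fy=2.5,interpolation=cv2.INTER_NEAREST))
E
```

```text
top blue
(795, array([ 0.5045, -0.1183,  0.0801]), array([ 0.862, -0.135,  0.488]))
(395, array([ 0.4748, -0.1162,  0.1065]), array([-0.466,  0.07 ,  0.882]))
(115, array([ 0.4564, -0.1267,  0.0148]), array([-0.977,  0.156,  0.143]))
 hi/lo [[0.445, -0.184, -0.002], [0.488, -0.118, 0.101], [0.541, -0.054, 0.115]]
 ledge top z 0.011134320318065827 stop z [0.07917394 0.08312169]
  ledge 5201 [[0.4666000008583069, 0.08129999786615372], [0.6032999753952026, 0.056699998676776886], [0.6513000130653381, 0.3230000138282776], [0.5145999789237976, 0.34769999980926514]]
  stop 330 [[0.5321000218391418, 0.3043999969959259], [0.6205999851226807, 0.2888999879360199], [0.6234999895095825, 0.3059000074863434], [0.5350000262260437, 0.321399986743927]]
side blue
(837, array([ 0.5062, -0.133 ,  0.0712]), array([ 0.862, -0.144,  0.485]))
(185, array([ 0.4725, -0.1255,  0.1066]), array([-0.486,  0.071,  0.871]))
(102, array([ 0.4918, -0.1852,  0.065 ]), array([0.238, 0.97 , 0.046]))
 hi/lo [[0.46, -0.19, 0.019], [0.497, -0.143, 0.087], [0.542, -0.06, 0.113]]
 ledge top z 0.011639567194560663 stop z [0.07294719 0.08127277]
  ledge 1666 [[0.46650001406669617, 0.0869000032544136], [0.6244999766349792, 0.06360000371932983], [0.6883000135421753, 0.4968000054359436], [0.5302000045776367, 0.5199999809265137]]
  stop 186 [[0.5267999768257141, 0.4749999940395355], [0.5324000120162964, 0.2833000123500824], [0.6202999949455261, 0.2858000099658966], [0.6147000193595886, 0.47760000824928284]]
```

View pics/top1.png

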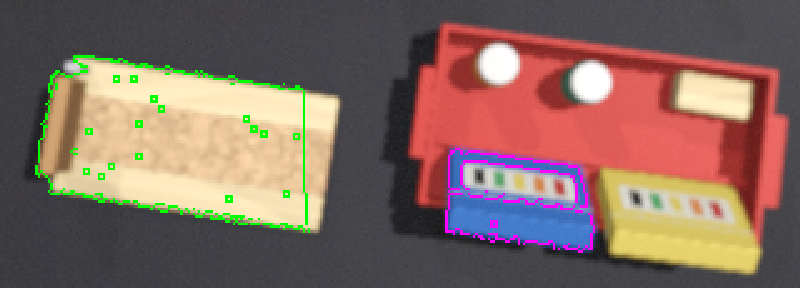

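The zoomed top view shows the mask tightly outlining the blue box: its label is at about (520,180) and its upper thin edge at about (518,228) in the crop. The ledge outline is good apart from its right end, which my y limit cut off. The stop is at about (65,125).

```bash
cat > go.py <<'E'
from h import *
def rel(pos,R,N):
    s=r.get_state();R0=Ro.from_euler('xyz',s["eef_rot"],degrees=True);d=R0.inv()*Ro.from_matrix(R);w=d.as_rotvec()/N
    p=R0.inv().apply(np.array(pos)-s["tcp_pos"])
    S=sum(Ro.from_rotvec(w*k).as_matrix() for k in range(N));ps=np.linalg.solve(S,p)
    print(N,"rows of",(ps/.02).round(3),(np.degrees(w)/4).round(3),"| total mm tool",(p*1e3).round(1),"deg",np.degrees(w*N).round(1))
def frame(yaw,lean=0):  # tool R for box of yaw (deg) leaning back by lean rad
    B=Ro.from_euler('ZY',[yaw,-np.degrees(lean)],degrees=True).as_matrix()
    return np.c_[-B[:,1],-B[:,0],-B[:,2]]
E
python3 - <<'E'
from m import *
from go import *
n=np.array([.862,-.14,.487]);n/=np.linalg.norm(n);yb=np.cross([0,0,1],n);yb/=np.linalg.norm(yb);u=np.cross(n,yb)
print("yaw",np.degrees(np.arctan2(n[1],n[0])),"lean",np.arcsin(n[2]))
C={k:grab(k) for k in("top","side")}
for k,c in C.items():
    m=blue(c);m=cv2.morphologyEx(m.astype(np.uint8),cv2.MORPH_CLOSE,np.ones((9,9)))>0;p=cloud(c,m)
    p=p[p[:,2]>.03]
    print(k,[np.percentile(p@a,[.5,2,50,98,99.5]).round(4).tolist() for a in(n,yb,u)])
    f=p[abs(p@n-np.percentile(p@n,90))<.004];print("  face n",np.median(f@n),"y",np.percentile(f@yb,[1,99]),"u",np.percentile(f@u,[1,99]))
# two-view ray check: upper front edge ends (front-top corners) from contours' label quad centre
P=[]
for k,c in C.items():
    f=c["frame"].astype(int);m=cv2.morphologyEx(blue(c).astype(np.uint8),cv2.MORPH_CLOSE,np.ones((15,15)))>0
    lab=m&(f.min(2)>150);v,u_=np.nonzero(lab);uv=(u_.min()+u_.max())/2,(v.min()+v.max())/2
    M=cv2.minAreaRect(np.c_[u_,v].astype(np.float32))[0];o,d=ray(c,M);P.append((o,d[0]/np.linalg.norm(d[0])));print(k,"label",M,dep(c,M).round(4))
A=sum(np.eye(3)-np.outer(d,d) for o,d in P);b=sum((np.eye(3)-np.outer(d,d))@o for o,d in P);print("triang label",np.linalg.solve(A,b).round(4))
# ledge lane & stop from top rays
c=C["top"];h=cv2.cvtColor(c["frame"],cv2.COLOR_BGR2HSV)
m=near(c,(h[...,0]>5)&(h[...,0]<32)&(h[...,1]>40)&(h[...,2]>60),[.4,-.05,.0],[.75,.5,.2]);m=big(m)
v,u_=np.nonzero(m&True);z=dep(c,np.c_[u_,v])[:,2];low=z<.02;q=onz(c,np.c_[u_,v][low],.012)
R=cv2.minAreaRect(q[:,:2].astype(np.float32));print("ledge",R,cv2.boxPoints(R).round(4).tolist())
t=z>.07;q=onz(c,np.c_[u_,v][t],.08);R=cv2.minAreaRect(q[:,:2].astype(np.float32));print("stop top",R,cv2.boxPoints(R).round(4).tolist())
for vv in(235,240,245):print(vv,[(x,h[vv,x].tolist(),round(float(dep(c,(x,vv))[0,2]),3)) for x in range(114,138)][::2])
E
```

```text
yaw -9.225029297185545 lean 0.5087037487277075
top [[0.4665, 0.469, 0.4896, 0.4927, 0.4935], [-0.1005, -0.099, -0.0362, 0.0265, 0.0269], [-0.2392, -0.237, -0.1491, -0.1413, -0.1402]]
  face n 0.4906768573203329 y [-0.09946179  0.02668328] u [-0.23888059 -0.14107028]
side [[0.4671, 0.4689, 0.4894, 0.4914, 0.4917], [-0.1072, -0.1054, -0.0636, 0.0195, 0.023], [-0.2379, -0.2362, -0.1671, -0.1427, -0.1422]]
  face n 0.48985847558254186 y [-0.10607141  0.02214041] u [-0.23785694 -0.14297067]
top label (307.489990234375, 257.57000732421875) [[ 0.5143 -0.1225  0.0617]]
side label (211.44943237304688, 217.55764770507812) [[ 0.5114 -0.129   0.0649]]
triang label [ 0.5126 -0.1227  0.06  ]
ledge ((0.5575251579284668, 0.19379450380802155), (0.282408207654953, 0.1373344510793686), 80.02552795410156) [[0.46540001034736633, 0.066600002348423], [0.6007000207901001, 0.04280000180006027], [0.6496000289916992, 0.32100000977516174], [0.5144000053405762, 0.3447999954223633]]
stop top ((0.5777184367179871, 0.30376964807510376), (0.018651500344276428, 0.08954504132270813), 79.93059539794922) [[0.53200000524
[... 532 characters left out ...]
26, 39], -0.004), (116, [11, 89, 72], -0.001), (118, [15, 118, 181], 0.079), (120, [15, 112, 207], 0.078), (122, [15, 114, 205], 0.081), (124, [15, 122, 159], 0.079), (126, [15, 127, 124], 0.06), (128, [14, 128, 126], 0.042), (130, [15, 107, 176], 0.022), (132, [16, 93, 211], 0.015), (134, [16, 90, 223], 0.011), (136, [17, 87, 235], 0.012)]
245 [(114, [120, 19, 40], -0.005), (116, [14, 126, 125], 0.003), (118, [15, 114, 202], 0.08), (120, [15, 112, 208], 0.079), (122, [15, 119, 191], 0.08), (124, [14, 125, 137], 0.072), (126, [15, 126, 125], 0.05), (128, [15, 122, 144], 0.031), (130, [16, 96, 210], 0.012), (132, [16, 88, 224], 0.012), (134, [16, 87, 225], 0.007), (136, [16, 91, 218], 0.011)]
```

```bash
cat > tg.py <<'E'
from go import *
n=np.array([.862,-.14,.487]);n/=np.linalg.norm(n);yb=np.cross([0,0,1],n);yb/=np.linalg.norm(yb);u=np.cross(n,yb)
G=.478*n-.038*yb-.157*u;RG=np.c_[-yb,-n,-u]
E
python3 - <<'E'
from tg import *
print(G,G+.07*u)
rel(G+.07*u,RG,24)
rel(np.array([.40,-.2,.30]),frame(-9.2),16)
E
```

```text
[ 0.48145982 -0.11669325  0.09568765] [ 0.44780758 -0.11122769  0.15682401]
24 rows of [-1.158  0.441  0.145] [ 0.274 -0.161 -0.621] | total mm tool [-383.9  418.8   91.7] deg [ 26.3 -15.5 -59.7]
16 rows of [-1.44   0.526 -0.161] [ 0.     0.    -0.954] | total mm tool [-308.9  351.5  -51.5] deg [  0.   0. -61.]
```

Run:
```python
from tg import *
rel(G+.06*u+[0,0,.06],RG,32)
```

```text
32 rows of [-0.882  0.3    0.033] [ 0.206 -0.121 -0.466] | total mm tool [-388.1  416.5   40.4] deg [ 26.3 -15.5 -59.7]
```

```bash
python3 -m pendant '[[[-0.88,0.3,0.03,0.206,-0.121,-0.466,1],[-0.88,0.3,0.03,0.206,-0.121,-0.466,1],[-0.88,0.3,0.03,0.206,-0.121,-0.466,1],[-0.88,0.3,0.03,0.206,-0.121,-0.466,1],[-0.88,0.3,0.03,0.206,-0.121,-0.466,1],[-0.88,0.3,0.03,0.206,-0.121,-0.466,1],[-0.88,0.3,0.03,0.206,-0.121,-0.466,1],[-0.88,0.3,0.03,0.206,-0.121,-0.466,1]]]' 15; python3 -c "
from tg import *
rel(G+.06*u+[0,0,.06],RG,24)"
```

```text
time_s: 1.15
tcp_pos: [0.3341, -0.529, 0.2449]
eef_rot: [-172.9, 3.0, -145.0]
contact_force: [0.0, -0.1, 0.3]
gripper_width: 0.0877
gripper_force: 0.0
24 rows of [-0.879  0.299  0.034] [ 0.205 -0.121 -0.464] | total mm tool [-334.1  277.9   20.1] deg [ 19.6 -11.6 -44.6]
```

```bash
python3 -m pendant '[[[-0.88,0.3,0.03,0.205,-0.121,-0.464,1],[-0.88,0.3,0.03,0.205,-0.121,-0.464,1],[-0.88,0.3,0.03,0.205,-0.121,-0.464,1],[-0.88,0.3,0.03,0.205,-0.121,-0.464,1],[-0.88,0.3,0.03,0.205,-0.121,-0.464,1],[-0.88,0.3,0.03,0.205,-0.121,-0.464,1],[-0.88,0.3,0.03,0.205,-0.121,-0.464,1],[-0.88,0.3,0.03,0.205,-0.121,-0.464,1]]]'; python3 -m pendant '[[[-0.88,0.3,0.03,0.205,-0.121,-0.464,1],[-0.88,0.3,0.03,0.205,-0.121,-0.464,1],[-0.88,0.3,0.03,0.205,-0.121,-0.464,1],[-0.88,0.3,0.03,0.205,-0.121,-0.464,1],[-0.88,0.3,0.03,0.205,-0.121,-0.464,1],[-0.88,0.3,0.03,0.205,-0.121,-0.464,1],[-0.88,0.3,0.03,0.205,-0.121,-0.464,1],[-0.88,0.3,0.03,0.205,-0.121,-0.464,1]]]';  python3 -c "
from tg import *
rel(G+.06*u+[0,0,.06],RG,8)"
```

```text
time_s: 1.95
tcp_pos: [0.4084, -0.4008, 0.2405]
eef_rot: [-165.3, 4.0, -129.6]
contact_force: [-0.3, 0.7, -0.6]
gripper_width: 0.0878
gripper_force: 0.0
time_s: 2.75
tcp_pos: [0.4483, -0.2582, 0.2304]
eef_rot: [-157.8, 3.0, -114.3]
contact_force: [0.0, -0.4, 0.7]
gripper_width: 0.0875
gripper_force: 0.0
8 rows of [-0.876  0.3    0.044] [ 0.203 -0.119 -0.465] | total mm tool [-133.7   63.1    6. ] deg [  6.5  -3.8 -14.9]
```

Then I look with the wrist camera to refine the grasp.

```bash
python3 -m pendant '[[[-0.88,0.3,0.04,0.203,-0.119,-0.465,1],[-0.88,0.3,0.04,0.203,-0.119,-0.465,1],[-0.88,0.3,0.04,0.203,-0.119,-0.465,1],[-0.88,0.3,0.04,0.203,-0.119,-0.465,1],[-0.88,0.3,0.04,0.203,-0.119,-0.465,1],[-0.88,0.3,0.04,0.203,-0.119,-0.465,1],[-0.88,0.3,0.04,0.203,-0.119,-0.465,1],[-0.88,0.3,0.04,0.203,-0.119,-0.465,1]]]'
python3 - <<'E'
from m import *
from tg import *
c=grab("wrist");cv2.imwrite("pics/w1.png",c["frame"])
m=blue(c);m=cv2.morphologyEx(m.astype(np.uint8),cv2.MORPH_CLOSE,np.ones((15,15)))>0;p=cloud(c,m);print(m.sum())
[print(x) for x in planes(p,3,.0015)]
print([np.percentile(p@a,[1,50,99]).round(4).tolist() for a in(n,yb,u)])
rel(G+.06*u,RG,8);rel(G,RG,8)
E
```

```text
time_s: 3.55
tcp_pos: [0.4585, -0.1141, 0.2183]
eef_rot: [-151.3, 0.4, -99.0]
contact_force: [0.3, -0.7, -0.0]
gripper_width: 0.0877
gripper_force: 0.0
3639
(3326, array([ 0.4762, -0.1203,  0.1056]), array([-0.477,  0.075,  0.875]))
(239, array([ 0.4903, -0.1234,  0.1036]), array([ 0.856, -0.138,  0.498]))
(48, array([ 0.4734, -0.1232,  0.1062]), array([-0.477,  0.077,  0.875]))
[[0.467, 0.4796, 0.4906], [-0.1013, -0.0448, 0.0253], [-0.1604, -0.1461, -0.1446]]
8 rows of [-0.003  0.24   0.367] [0.017 0.016 0.004] | total mm tool [-0.3 38.2 58.8] deg [0.5 0.5 0.1]
8 rows of [-0.001  0.238  0.742] [0.017 0.016 0.004] | total mm tool [  0.2  37.7 118.8] deg [0.5 0.5 0.1]
```

View pics/w1.png

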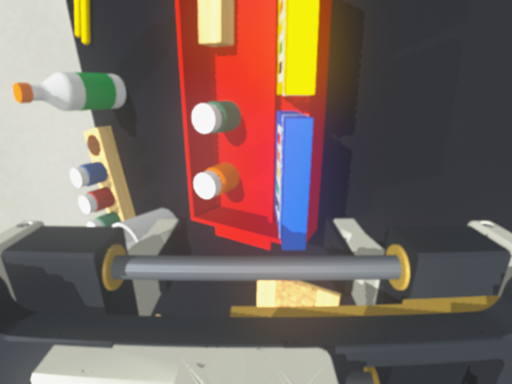

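The wrist view shows the box's top thin edge at (295,180). It sits midway between the open fingers and agrees with my fit to 1–3 mm.

```bash
python3 -m pendant '[[[0,0.24,0.37,0.017,0.016,0,1],[0,0.24,0.37,0.017,0.016,0,1],[0,0.24,0.37,0.017,0.016,0,1],[0,0.24,0.37,0.017,0.016,0,1],[0,0.24,0.37,0.017,0.016,0,1],[0,0.24,0.37,0.017,0.016,0,1],[0,0.24,0.37,0.017,0.016,0,1],[0,0.24,0.37,0.017,0.016,0,1]]]';  python3 -c "
from tg import *
rel(G-.002*u,RG,8)"
```

```text
time_s: 4.4
tcp_pos: [0.4653, -0.1297, 0.1743]
eef_rot: [-153.9, 1.4, -98.7]
contact_force: [0.3, -0.7, 0.1]
gripper_width: 0.0879
gripper_force: 0.0
8 rows of [-0.089  0.149  0.49 ] [ 0.094  0.046 -0.005] | total mm tool [-13.4  22.1  79. ] deg [ 3.   1.5 -0.2]
```

```bash
python3 -c "
from tg import *
s=r.get_state();print(s['joints'].round(2),s['qd'].round(1),s['tcp_pos'],s['contact_force'].round(1))
rel(G-.002*u,RG,8)"
```

```text
[ 10.96  -7.79 -58.22  27.44 -16.12 -44.84] [-5.2  7.7  0.  -4.5  7.9  7.9] [ 0.46531646 -0.1296992   0.17427129] [ 0.3 -0.7  0.1]
8 rows of [-0.089  0.149  0.49 ] [ 0.094  0.046 -0.005] | total mm tool [-13.4  22.1  79. ] deg [ 3.   1.5 -0.2]
```

```bash
python3 -m pendant '[[[-0.09,0.2,0.49,0,0,0,1],[-0.09,0.2,0.49,0,0,0,1],[-0.09,0.15,0.49,0,0,0,1],[-0.09,0.15,0.49,0,0,0,1],[0,0,0,0,0,0,1],[0,0,0,0,0,0,1],[0,0,0,0,0,0,1],[0,0,0,0,0,0,1]]]';  python3 -c "
from tg import *
s=r.get_state();print(s['joints'].round(2))
rel(G-.002*u,RG,8)"
```

```text
time_s: 5.2
tcp_pos: [0.4775, -0.1296, 0.1468]
eef_rot: [-155.1, 2.2, -98.3]
contact_force: [0.6, 0.4, -0.6]
gripper_width: 0.0875
gripper_force: 0.0
[  9.11  -3.15 -58.22  27.04 -11.68 -43.29]
8 rows of [-0.076  0.133  0.305] [ 0.132  0.076 -0.005] | total mm tool [-11.3  19.7  49.6] deg [ 4.2  2.4 -0.2]
```

```bash
cat > kin.py <<'E'
from tg import *
from itertools import product
from scipy.optimize import least_squares
D=[([-53.738,20.589,.633,-.023,-70.135,-16.506],[.22798,-.63484,.24764],[179.907,-.005,-160.253]),
([10.96,-7.79,-58.22,27.44,-16.12,-44.84],[.46532,-.1297,.17427],[-153.9,1.4,-98.7]),
([9.11,-3.15,-58.22,27.04,-11.68,-43.29],[.4775,-.1296,.1468],[-155.1,2.2,-98.3])]
s=r.get_state()
E
python3 - <<'E'
from kin import *
e=lambda a,d:Ro.from_euler(a,d,degrees=True)
for s4,s6 in product((1,-1),(1,-1)):
    o=[]
    for q,p,w in D:
        A=e('z',q[0])*e('y',q[1]-q[2])*e('x',s4*q[3])*e('y',-q[4])*e('x',s6*q[5]);o.append(A.inv()*e('xyz',w))
    print(s4,s6,[np.degrees((o[0].inv()*x).magnitude()).round(2) for x in o],o[0].as_matrix().round(2).tolist())
E
```

```text
1 1 [np.float64(0.0), np.float64(15.15), np.float64(10.66)] [[0.0, -0.0, 1.0], [-0.84, 0.55, 0.0], [-0.55, -0.84, 0.0]]
1 -1 [np.float64(0.0), np.float64(54.88), np.float64(54.1)] [[0.0, -0.0, 1.0], [-1.0, 0.0, 0.0], [-0.0, -1.0, -0.0]]
-1 1 [np.float64(0.0), np.float64(56.68), np.float64(53.57)] [[0.0, 0.0, 1.0], [-0.84, 0.54, -0.0], [-0.54, -0.84, 0.0]]
-1 -1 [np.float64(0.0), np.float64(0.05), np.float64(0.06)] [[0.0, 0.0, 1.0], [-1.0, 0.0, 0.0], [-0.0, -1.0, 0.0]]
```

```bash
cat >> kin.py <<'E'
e=lambda a,d:Ro.from_euler(a,d,degrees=True)
C0=np.array([[0,0,1],[-1,0,0],[0,-1,0.]])
def parts(q):
    A=e('z',q[0]);B=A*e('y',q[1]);F=A*e('y',q[1]-q[2]);W=F*e('x',-q[3]);H=W*e('y',-q[4]);T=H*e('x',-q[5])
    return A.as_matrix(),B.as_matrix(),F.as_matrix(),W.as_matrix(),H.as_matrix(),T.as_matrix()@C0
def rows(q): # a1,d,h,L2,L3,a3,L6,wx,wy,wz
    A,B,F,W,H,T=parts(q);return np.c_[A[:,0],A[:,1],A[:,2],B[:,2],F[:,0],F[:,2],H[:,0],W[:,1],H[:,2]]
E
python3 - <<'E'
from kin import *
M=np.vstack([rows(q) for q,p,w in D]);y=np.hstack([p for q,p,w in D])
for nm,k in(("shoulder",range(7)),("wristy",[0,2,3,4,5,6,7]),("both+",range(9))):
    X=M[:,list(k)];s=np.linalg.lstsq(X,y,rcond=1e-3);print(nm,s[0].round(3),np.abs(X@s[0]-y).max().round(4),s[3].round(3))
E
```

```text
shoulder [ 0.216 -0.19   0.054  0.47   0.269  0.037  0.188] 0.0075 [3.37  2.459 1.735 0.668 0.362 0.068 0.044]
wristy [ 0.     0.198  0.602  0.463  0.     0.356 -0.192] 0.0 [3.381 2.527 1.625 0.642 0.353 0.074 0.044]
both+ [-0.001 -0.002  0.199  0.602  0.463  0.001  0.358 -0.19   0.001] 0.0 [3.397 2.934 2.434 0.705 0.618 0.212 0.047 0.022 0.016]
```

```bash
cat >> kin.py <<'E'
PAR=np.array([0,0,.198,.602,.463,0,.357,-.191,0])
lo=np.array([-176.03,-82.01,-58.28,-173.87,-174.79,-173.66])+.8;hi=np.array([176.03,121.73,71.71,95.51,-.11,173.66])-.8
def ik(p,R,seeds):
    best=None
    for q0 in seeds:
        f=lambda q:np.r_[(rows(q)@PAR-p)*10,(Ro.from_matrix(parts(q)[5])*Ro.from_matrix(R).inv()).as_rotvec()*2]
        s=least_squares(f,np.clip(q0,lo+.1,hi-.1),bounds=(lo,hi),x_scale=50)
        if best is None or s.cost<best.cost: best=s
    f=best.fun;return best.x.round(1),round(np.linalg.norm(f[:3])*100,1),np.degrees(np.linalg.norm(f[3:])/2).round(1)
def SE(k=12,rng=np.random.default_rng(1)):return [r.get_state()['joints']]+[rng.uniform(lo,hi) for _ in range(k)]
E
python3 - <<'E'
from kin import *
for q,p,w in D: print((rows(q)@PAR-p).round(4))
S=SE()
for dl in(0,-4,-8):
  for a in(-25,-15,0,15,25):
    B=Ro.from_rotvec(np.radians(dl)*-yb)*Ro.from_rotvec(np.radians(a)*n)
    for fl in (0,1):
      R=B.as_matrix()@RG@np.diag([1-2*fl,1-2*fl,1]);R_=R
      x=[ik(p,R_,S) for p in(G-.002*u,G-.002*u-.07*R[:,2])]
      print(dl,a,fl,R[:,2].round(2),x[0],'| pre',x[1][1:])
E
```

```text
[ 0.0004  0.0008 -0.0012]
[-0.0004  0.0005 -0.0011]
[-0.0004  0.0005 -0.0011]
0 -25 0 [ 0.37 -0.49 -0.79] (array([ -37.7,    3.3,  -56.6, -173.1,   -5.3, -162.1]), np.float64(9.0), np.float64(10.0)) | pre (np.float64(15.5), np.float64(9.7))
0 -25 1 [ 0.37 -0.49 -0.79] (array([ -37.7,    3.3,  -56.6, -173.1,   -5.3,   17.9]), np.float64(9.0), np.float64(10.0)) | pre (np.float64(15.5), np.float64(9.7))
0 -15 0 [ 0.42 -0.33 -0.84] (array([ -36.3,    3.8,  -54.3, -173.1,   -0.9, -163.5]), np.float64(1.0), np.float64(1.1)) | pre (np.float64(15.4), np.float64(6.9))
0 -15 1 [ 0.42 -0.33 -0.84] (array([ -36.3,    3.8,  -54.3, -173.1,   -0.9,   16.5]), np.float64(1.0), np.float64(1.1)) | pre (np.float64(15.4), np.float64(6.9))
0 0 0 [ 0.48 -0.08 -0.87] (array([  8.3,   3.5, -57.5,  16.7,  -3.9, -32.3]), np.float64(6.5), np.float64(7.8)) | pre (np.float64(6.7), np.float64(5.8))
0 0 1 [ 0.48 -0.08 -0.87] (array([  8.3,   3.5, -57.5,  16.7,  -3.9, 147.7]), np.float64(6.5), np.float64(7.8)) | pre (np.float64(6.7), np.float64(5.8))
0 15 0 [ 0.51  0.18 -0.84] (array([ -5.9,   5.7, -37.1, -38.5, -21
[... 3009 characters left out ...]
at64(2.3), np.float64(2.3)) | pre (np.float64(0.0), np.float64(0.0))
-8 15 0 [ 0.39  0.2  -0.9 ] (array([ -3.3,   7.2, -35.4, -28.3, -27.8,  19.7]), np.float64(0.0), np.float64(0.0)) | pre (np.float64(0.0), np.float64(0.0))
-8 15 1 [ 0.39  0.2  -0.9 ] (array([  -3.3,    7.2,  -35.4,  -28.3,  -27.8, -160.3]), np.float64(0.0), np.float64(0.0)) | pre (np.float64(0.0), np.float64(0.0))
-8 25 0 [ 0.39  0.36 -0.85] (array([-16.6,  11.5, -27.3, -43.3, -42.2,  42.6]), np.float64(0.0), np.float64(0.0)) | pre (np.float64(0.0), np.float64(0.0))
-8 25 1 [ 0.39  0.36 -0.85] (array([ -16.6,   11.5,  -27.3,  -43.3,  -42.2, -137.4]), np.float64(0.0), np.float64(0.0)) | pre (np.float64(0.0), np.float64(0.0))
```

```bash
cat > plan.py <<'E'
from kin import *
R15=Ro.from_rotvec(np.radians(15)*n).as_matrix()@RG;GG=G-.002*u+.0005*n
GG=GG+.003*(RG[:,2]-R15[:,2])
PRE=GG-.07*R15[:,2]
yl=-10.;Bl=e('z',yl).as_matrix();foot=np.array([.5765,.2969,.012])
RP=Ro.from_rotvec(np.radians(15)*Bl[:,0]).as_matrix()@frame(yl)
def path(p1,R1,N,q=None,p0=None,R0=None):
    if q is None:
        s=r.get_state();q=s['joints'];p0=s['tcp_pos'];R0=e('xyz',s['eef_rot']).as_matrix()
    d=Ro.from_matrix(R0.T@R1).as_rotvec();w=d/N;S=sum(Ro.from_rotvec(w*k).as_matrix() for k in range(N));ps=np.linalg.solve(S,R0.T@(p1-p0))
    p=np.array(p0);R=R0;worst=(0,0);mj=0;zm=9
    for k in range(N):
        p=p+R@ps;R=R@Ro.from_rotvec(w).as_matrix();x,ep,er=ik(p,R,[q]);worst=max(worst,(ep,er));mj=max(mj,abs(x-q).max());q=x;zm=min(zm,p[2])
    print(N,"rows",(ps/.02).round(3),(np.degrees(w)/4).round(3),"err",worst,"maxjoint/row",mj.round(1),"q",q,"zmin",zm.round(3));return q,p,R
E
python3 - <<'E'
from plan import *
print(GG,PRE)
s=r.get_state();p=s['tcp_pos']
a=path(p+[0.0,0,.10],frame(-9.2,.2),8)
a=path(PRE+[0.03,0,.08],R15,16,*a)
a=path(PRE,R15,8,*a);a=path(GG,R15,8,*a)
print("lift");a=path(GG+[0.03,0.0,.10],R15,8,*a)
# placed: TCP is 15 mm below box top along centre; origin target 
P=foot-Bl[:,1]*.065+[0,0,.110-.015]
P0=P-Bl[:,1]*.012+[0,0,.06]
a=path(P0,RP,32,*a);a=path(P,RP,8,*a);print(P,P0)
E
```

```text
[ 0.48277702 -0.11769381  0.09409514] [ 0.44736702 -0.1302975   0.15314833]
8 rows [-0.014 -0.204 -0.592] [-0.421  0.076  0.006] err (0, 0) maxjoint/row 9.0 q [ 10.5  -3.6 -31.5   4.9 -51.4 -22.4] zmin 0.159
16 rows [0.007 0.014 0.04 ] [ 0.275 -0.232 -0.036] err (0, 0) maxjoint/row 3.6 q [ -3.   -7.9 -33.4 -20.6 -35.8  11.4] zmin 0.233
8 rows [0.119 0.405 0.327] [-0.  0. -0.] err (0, 0) maxjoint/row 2.1 q [ -5.9  -3.6 -38.9 -29.5 -28.   23.6] zmin 0.153
8 rows [0.    0.    0.438] [-0.  0. -0.] err (0, 0) maxjoint/row 1.5 q [ -6.    5.8 -37.  -38.6 -21.8  33.6] zmin 0.094
lift
8 rows [-0.147 -0.466 -0.432] [-0.  0. -0.] err (0, 0) maxjoint/row 3.7 q [ -0.9  -2.  -33.6 -22.4 -29.6  12.4] zmin 0.107
32 rows [-0.507  0.022  0.176] [-0.218  0.002  0.065] err (0, 0) maxjoint/row 3.5 q [ 32.6  14.5 -15.  -14.2 -51.1 -34.6] zmin 0.167
8 rows [0.025 0.    0.382] [-0. -0.  0.] err (0, 0) maxjoint/row 0.9 q [ 33.4  18.8 -17.5 -15.6 -44.3 -33.1] zmin 0.107
[0.56521287 0.2328875  0.107     ] [0.56312909 0.2210698  0.167     ]
```

```bash
python3 -m pendant '[[[0,-0.2,-0.59,-0.42,0.076,0,1],[0,-0.2,-0.59,-0.42,0.076,0,1],[0,-0.2,-0.59,-0.42,0.076,0,1],[0,-0.2,-0.59,-0.42,0.076,0,1],[0,-0.2,-0.59,-0.42,0.076,0,1],[0,-0.2,-0.59,-0.42,0.076,0,1],[0,-0.2,-0.59,-0.42,0.076,0,1],[0,-0.2,-0.59,-0.42,0.076,0,1]]]';  python3 -c "
from plan import *
path(PRE+[.03,0,.08],R15,8)"
```

```text
time_s: 6.0
tcp_pos: [0.4765, -0.1316, 0.2468]
eef_rot: [-168.6, -0.1, -99.0]
contact_force: [0.2, -0.9, 0.6]
gripper_width: 0.0878
gripper_force: 0.0
8 rows [0.    0.024 0.083] [ 0.552 -0.464 -0.066] err (0, 0) maxjoint/row 6.9 q [ -3.   -7.9 -33.4 -20.6 -35.8  11.4] zmin 0.233
```

```bash
python3 -m pendant '[[[0,0.02,0.08,0.552,-0.464,-0.066,1],[0,0.02,0.08,0.552,-0.464,-0.066,1],[0,0.02,0.08,0.552,-0.464,-0.066,1],[0,0.02,0.08,0.552,-0.464,-0.066,1],[0,0.02,0.08,0.552,-0.464,-0.066,1],[0,0.02,0.08,0.552,-0.464,-0.066,1],[0,0.02,0.08,0.552,-0.464,-0.066,1],[0,0.02,0.08,0.552,-0.464,-0.066,1]]]';  python3 -c "
from plan import *
path(PRE,R15,8)"
```

```text
time_s: 6.8
tcp_pos: [0.4778, -0.1302, 0.2333]
eef_rot: [-149.8, 13.1, -91.7]
contact_force: [-0.3, 0.6, -1.4]
gripper_width: 0.0877
gripper_force: 0.0
8 rows [0.119 0.408 0.326] [-0.006  0.002  0.002] err (0, 0) maxjoint/row 2.1 q [ -5.9  -3.6 -38.9 -29.5 -28.   23.6] zmin 0.153
```

```bash
python3 -m pendant '[[[0.12,0.41,0.33,0,0,0,1],[0.12,0.41,0.33,0,0,0,1],[0.12,0.41,0.33,0,0,0,1],[0.12,0.41,0.33,0,0,0,1],[0.12,0.41,0.33,0,0,0,1],[0.12,0.41,0.33,0,0,0,1],[0.12,0.41,0.33,0,0,0,1],[0.12,0.4,0.32,0,0,0,1]]]';  python3 -c "
from plan import *
path(GG,R15,8)"
```

```text
time_s: 7.6
tcp_pos: [0.4472, -0.1304, 0.1512]
eef_rot: [-150.0, 13.0, -91.8]
contact_force: [-0.5, -0.5, 0.4]
gripper_width: 0.0878
gripper_force: 0.0
8 rows [-0.004 -0.007  0.428] [ 0.001 -0.001  0.001] err (0, 0) maxjoint/row 1.4 q [ -6.    5.8 -37.  -38.6 -21.8  33.6] zmin 0.094
```

```bash
python3 -m pendant '[[[0,0,0.43,0,0,0,1],[0,0,0.43,0,0,0,1],[0,0,0.43,0,0,0,1],[0,0,0.43,0,0,0,1],[0,0,0.43,0,0,0,1],[0,0,0.43,0,0,0,1],[0,0,0.43,0,0,0,1],[0,0,0.42,0,0,0,1]]]' && python3 -m pendant '[[[0,0,0,0,0,0,0.2],[0,0,0,0,0,0,0],[0,0,0,0,0,0,-0.2],[0,0,0,0,0,0,-0.4],[0,0,0,0,0,0,-0.6],[0,0,0,0,0,0,-1],[0,0,0,0,0,0,-1],[0,0,0,0,0,0,-1]]]' 20; python3 -c "
from plan import *
path(GG+[.03,0,.1],R15,8);cv2.imwrite('pics/s2.png',grab('side')['frame'][100:340,120:360])"
```

```text
time_s: 8.4
tcp_pos: [0.4827, -0.1182, 0.0937]
eef_rot: [-150.0, 13.0, -91.8]
contact_force: [-0.2, 0.3, -0.1]
gripper_width: 0.0874
gripper_force: 0.0
time_s: 9.2
tcp_pos: [0.4824, -0.1183, 0.0945]
eef_rot: [-150.0, 13.0, -91.8]
contact_force: [-0.5, -0.0, -0.1]
gripper_width: 0.0291
gripper_force: 0.0
8 rows [-0.15  -0.467 -0.428] [-0.001 -0.001  0.   ] err (0, 0) maxjoint/row 3.6 q [ -0.9  -2.  -33.6 -22.4 -29.6  12.4] zmin 0.107
```

View pics/s2.png

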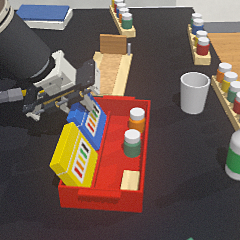

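The side crop shows the gripper at (75,90) straddling the blue box's upper edge, clear of the yellow one. Next I finish closing.

```bash
python3 -m pendant '[[[0,0,0,0,0,0,-1],[0,0,0,0,0,0,-1],[0,0,0,0,0,0,-1],[0,0,0,0,0,0,-1],[0,0,0,0,0,0,-1],[0,0,-0.1,0,0,0,-1],[0,0,-0.1,0,0,0,-1],[0,0,-0.1,0,0,0,-1]]]' 28; python3 -c "
from plan import *
path(GG+[.03,0,.1],R15,8)"
```

```text
time_s: 10.05
tcp_pos: [0.4794, -0.1195, 0.0997]
eef_rot: [-150.0, 13.0, -91.8]
contact_force: [3.1, 0.5, -1.5]
gripper_width: 0.0237
gripper_force: 28.0
8 rows [-0.151 -0.466 -0.39 ] [-0.001 -0.001  0.   ] err (0, 0) maxjoint/row 3.4 q [ -0.9  -2.  -33.6 -22.4 -29.6  12.4] zmin 0.111
```

```bash
python3 -m pendant '[[[-0.08,-0.17,-0.3,0,0,0,-1],[-0.16,-0.34,-0.59,0,0,0,-1],[-0.16,-0.34,-0.59,0,0,0,-1],[-0.16,-0.34,-0.59,0,0,0,-1],[-0.16,-0.34,-0.59,0,0,0,-1],[-0.16,-0.34,-0.59,0,0,0,-1],[-0.16,-0.34,-0.59,0,0,0,-1],[-0.16,-0.34,-0.59,0,0,0,-1]]]'
python3 - <<'E'
from plan import *
P=foot-Bl[:,1]*.065+[0,0,.110-.015]
a=path(P-Bl[:,1]*.02+[0,0,.08],RP,24)
cv2.imwrite('pics/s3.png',grab('side')['frame'][60:340,120:360])
E
```

```text
time_s: 10.85
tcp_pos: [0.4776, -0.1189, 0.2041]
eef_rot: [-150.1, 13.1, -91.8]
contact_force: [0.0, 0.3, -1.9]
gripper_width: 0.024
gripper_force: 28.0
24 rows [-0.674 -0.047  0.233] [-0.29   0.002  0.086] err (0, 0) maxjoint/row 4.7 q [ 32.   13.1 -14.1 -13.9 -53.4 -34.6] zmin 0.187
```

View pics/s3.png

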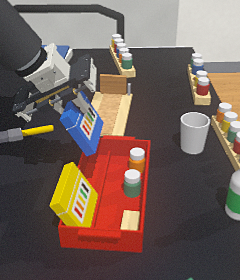

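The blue box hangs free of the crate at (85,130), held square, and the yellow box and jars are undisturbed.

```bash
python3 -m pendant '[[[-0.67,-0.05,0.23,-0.29,0,0.086,-1],[-0.67,-0.05,0.23,-0.29,0,0.086,-1],[-0.67,-0.05,0.23,-0.29,0,0.086,-1],[-0.67,-0.05,0.23,-0.29,0,0.086,-1],[-0.67,-0.05,0.23,-0.29,0,0.086,-1],[-0.67,-0.05,0.23,-0.29,0,0.086,-1],[-0.67,-0.05,0.23,-0.29,0,0.086,-1],[-0.67,-0.05,0.23,-0.29,0,0.086,-1]]]'; python3 -m pendant '[[[-0.67,-0.05,0.23,-0.29,0,0.086,-1],[-0.67,-0.05,0.23,-0.29,0,0.086,-1],[-0.67,-0.05,0.23,-0.29,0,0.086,-1],[-0.67,-0.05,0.23,-0.29,0,0.086,-1],[-0.67,-0.05,0.23,-0.29,0,0.086,-1],[-0.67,-0.05,0.23,-0.29,0,0.086,-1],[-0.67,-0.05,0.23,-0.29,0,0.086,-1],[-0.67,-0.05,0.23,-0.29,0,0.086,-1]]]'
python3 - <<'E'
from plan import *
P=foot-Bl[:,1]*.065+[0,0,.110-.015]
a=path(P-Bl[:,1]*.02+[0,0,.08],RP,8)
E
```

```text
time_s: 11.7
tcp_pos: [0.5068, -0.0088, 0.1996]
eef_rot: [-160.0, 14.2, -94.4]
contact_force: [-0.3, 0.0, -1.8]
gripper_width: 0.0239
gripper_force: 28.0
time_s: 12.5
tcp_pos: [0.5366, 0.1018, 0.1955]
eef_rot: [-169.9, 14.9, -97.1]
contact_force: [0.8, -0.0, -2.6]
gripper_width: 0.0243
gripper_force: 28.0
8 rows [-0.673 -0.03   0.24 ] [-0.291  0.005  0.087] err (0, 0) maxjoint/row 1.7 q [ 32.   13.1 -14.1 -13.9 -53.4 -34.6] zmin 0.187
```

```bash
python3 -m pendant '[[[-0.67,-0.03,0.24,-0.29,0,0.087,-1],[-0.67,-0.03,0.24,-0.29,0,0.087,-1],[-0.67,-0.03,0.24,-0.29,0,0.087,-1],[-0.67,-0.03,0.24,-0.29,0,0.087,-1],[-0.67,-0.03,0.24,-0.29,0,0.087,-1],[-0.67,-0.03,0.24,-0.29,0,0.087,-1],[-0.67,-0.03,0.24,-0.29,0,0.087,-1],[-0.67,-0.03,0.24,-0.29,0,0.087,-1]]]'
cat > look.py <<'E'
import m
from m import *
from plan import *
import sys
def bl(c):
    h=cv2.cvtColor(c["frame"],cv2.COLOR_BGR2HSV);k=(h[...,0]>100)&(h[...,0]<130)&(h[...,1]>120)&(h[...,2]>40)
    k=big(near(c,k,[.45,.0,.0],[.7,.4,.3]));return cv2.morphologyEx(k.astype(np.uint8),cv2.MORPH_CLOSE,np.ones((9,9)))>0
t=sys.argv[1]
for k in("top","side","wrist"):
    c=grab(k);cv2.imwrite(f"pics/{k}{t}.png",c["frame"])
    try:
        p=cloud(c,bl(c));print(k,len(p));[print("  ",x) for x in planes(p,2,.002)]
        q=(p-foot)@Bl;print("   in foot axes",np.percentile(q,[1,50,99],axis=0).round(4).tolist())
    except Exception as ex: print(k,ex)
a=cv2.imread(f"pics/side{t}.png")[90:240,150:350];b=cv2.imread(f"pics/wrist{t}.png")
cv2.imwrite(f"pics/c{t}.png",np.hstack([cv2.resize(a,(400,300)),cv2.resize(b,(400,300))]))
E
python3 look.py 4
```

```text
time_s: 13.3
tcp_pos: [0.5616, 0.2127, 0.187]
eef_rot: [-180.0, 15.2, -100.0]
contact_force: [0.4, -0.3, -2.0]
gripper_width: 0.0238
gripper_force: 28.0
top 127
   (95, array([0.5723, 0.2632, 0.2017]), array([ 0.021, -0.009,  1.   ]))
   (18, array([0.572 , 0.263 , 0.1986]), array([-0.075, -0.003,  0.997]))
   in foot axes [[-0.0096, -0.0521, 0.1855], [0.0025, -0.0334, 0.1896], [0.0105, -0.0208, 0.194]]
side 267
   (124, array([0.5518, 0.151 , 0.1317]), array([0.068, 0.998, 0.011]))
   (93, array([0.5694, 0.1902, 0.1229]), array([-0.984,  0.177,  0.01 ]))
   in foot axes [[-0.0107, -0.1521, 0.0816], [0.0061, -0.147, 0.116], [0.0126, -0.036, 0.1583]]
wrist 5951
   (5190, array([0.5555, 0.1743, 0.1988]), array([-0.007, -0.009,  1.   ]))
   (741, array([0.5485, 0.1522, 0.1871]), array([0.172, 0.985, 0.003]))
   in foot axes [[-0.0109, -0.1477, 0.1652], [0.0, -0.1295, 0.1867], [0.012, -0.095, 0.188]]
```

View pics/c4.png

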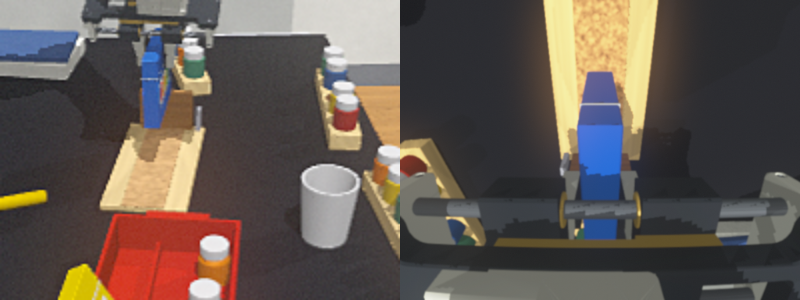

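The picture shows the box held upright above the lane. Its near end is at (598,150) in the wrist half, centred between the lane's edges, and the stop is behind it. I check the ledge's axis from this nearer view and work out the descent.

Run:
```python
from plan import *
c=grab("wrist");h=cv2.cvtColor(c["frame"],cv2.COLOR_BGR2HSV)
k=(h[...,0]>5)&(h[...,0]<32)&(h[...,1]>30)&(h[...,2]>60);v,u_=np.nonzero(k);p=dep(c,np.c_[u_,v]);s=(abs(p[:,2]-.012)<.005)
q=(onz(c,np.c_[u_,v][s],.012)-foot)@Bl;print("z",np.median(p[s,2]))
for y in np.arange(-.25,-.05,.02):
    w=q[abs(q[:,1]-y)<.003,0]
    if len(w)>20: w=w[abs(w)<.09];print(y.round(2),w.min().round(4),w.max().round(4),((w.min()+w.max())/2).round(4))
P=foot-Bl[:,1]*.065+[0,0,.110-.015]
s=r.get_state();print(s['joints'].round(1));path(s['tcp_pos']+[0,0,-.069]-.000*Bl[:,1],RP,8)
print("down",RP.T@[0,0,-1],"to stop",RP.T@Bl[:,1])
```

```text
z 0.009061558410234927
-0.21 -0.0624 0.0633 0.0004
-0.19 -0.0632 0.0638 0.0003
-0.17 -0.0635 0.0642 0.0004
-0.15 -0.0634 0.0638 0.0002
-0.13 -0.0628 0.0635 0.0003
-0.11 -0.0635 0.0632 -0.0002
-0.09 -0.0635 0.0643 0.0004
-0.07 -0.0634 0.0643 0.0005
[ 32.   13.  -14.4 -14.  -53.1 -34.4]
8 rows [0.112 0.    0.416] [-0.003  0.005  0.001] err (0, 0) maxjoint/row 1.0 q [ 31.7  17.4 -18.  -15.7 -45.6 -31.6] zmin 0.118
down [ 2.58819045e-01 -1.05531574e-17  9.65925826e-01] to stop [-9.65925826e-01 -2.21649377e-17  2.58819045e-01]
```

```bash
python3 -m pendant '[[[0.11,0,0.42,0,0,0,-1],[0.11,0,0.42,0,0,0,-1],[0.11,0,0.42,0,0,0,-1],[0.11,0,0.42,0,0,0,-1],[0.11,0,0.42,0,0,0,-1],[0.11,0,0.42,0,0,0,-1],[0.11,0,0.42,0,0,0,-1],[0.11,0,0.42,0,0,0,-1]]]'; python3 -m pendant '[[[-0.6,0,0.16,0,0,0,-1],[0,0,0,0,0,0,-1],[0,0,0,0,0,0,-1],[0,0,0,0,0,0,-1],[0,0,0,0,0,0,-1],[0,0,0,0,0,0,-1],[0,0,0,0,0,0,-1],[0,0,0,0,0,0,-1]]]'; python3 look.py 5; cd pics; python3 -c "
from pathlib import Path"
```

```text
time_s: 14.3
tcp_pos: [0.5616, 0.2121, 0.1169]
eef_rot: [-179.9, 15.2, -100.0]
contact_force: [0.2, -0.2, -1.8]
gripper_width: 0.0236
gripper_force: 28.0
time_s: 15.1
tcp_pos: [0.5638, 0.2242, 0.1178]
eef_rot: [-179.8, 15.2, -100.0]
contact_force: [-0.0, -0.2, -1.2]
gripper_width: 0.0237
gripper_force: 28.0
top 106
   (69, array([0.5752, 0.275 , 0.1319]), array([0.014, 0.022, 1.   ]))
   (20, array([0.5754, 0.2746, 0.1351]), array([0.024, 0.01 , 1.   ]))
   in foot axes [[-0.0108, -0.0411, 0.1162], [0.0034, -0.0209, 0.12], [0.0113, -0.0092, 0.125]]
side 407
   (137, array([0.5533, 0.1607, 0.08  ]), array([-0.304, -0.953,  0.003]))
   (116, array([0.5694, 0.1929, 0.073 ]), array([ 0.985, -0.172,  0.009]))
   in foot axes [[-0.0112, -0.1421, 0.013], [0.0033, -0.1358, 0.0807], [0.012, -0.0439, 0.1218]]
wrist 5883
   (5155, array([0.557 , 0.1854, 0.1299]), array([-0.008, -0.008,  1.   ]))
   (710, array([0.5495, 0.1633, 0.1176]), array([0.171, 0.985, 0.   ]))
   in foot axes [[-0.0113, -0.1366, 0.0958], [-0.0006, -0.1182, 0.1178], [0.0115, -0.0838, 0.119]]
```

```bash
python3 -m pendant '[[[0.03,0,0.1,0,0,0,-1],[0.02,0,0.1,0,0,0,-1],[-0.05,0,0.013,0,0,0,-1],[-0.05,0,0.013,0,0,0,-1],[-0.05,0,0.013,0,0,0,-1],[-0.05,0,0.013,0,0,0,-1],[0,0,0,0,0,0,-1],[0,0,0,0,0,0,-1]]]'; python3 -m pendant '[[[-0.05,0,0.013,0,0,0,-1],[-0.05,0,0.013,0,0,0,-1],[0,0,0,0,0,0,-1],[0,0,0,0,0,0,-1],[0,0,0,0,0,0,-1],[0,0,0,0,0,0,-1],[0,0,0,0,0,0,-1],[0,0,0,0,0,0,-1]]]'
```

```text
time_s: 16.05
tcp_pos: [0.5645, 0.2285, 0.1137]
eef_rot: [-179.9, 15.2, -100.0]
contact_force: [-0.1, 0.2, -2.5]
gripper_width: 0.0236
gripper_force: 28.0
time_s: 16.85
tcp_pos: [0.5649, 0.2305, 0.1136]
eef_rot: [-179.9, 15.2, -100.0]
contact_force: [0.1, -1.0, -1.9]
gripper_width: 0.0237
gripper_force: 28.0
```

```bash
python3 -m pendant '[[[-0.05,0,0.013,0,0,0,-1],[0,0,0,0,0,0,-1],[0,0,0,0,0,0,-1],[0,0,0,0,0,0,-1],[0,0,0,0,0,0,-1],[0,0,0,0,0,0,-1],[0,0,0,0,0,0,-1],[0,0,0,0,0,0,-1]]]'
```

```text
time_s: 17.65
tcp_pos: [0.565, 0.2315, 0.1137]
eef_rot: [-179.9, 15.2, -100.0]
contact_force: [0.4, 0.4, -2.3]
gripper_width: 0.0241
gripper_force: 28.0
```

```bash
python3 -m pendant '[[[-0.05,0,0.013,0,0,0,-1],[0,0,0,0,0,0,-1],[0,0,0,0,0,0,-1],[0,0,0,0,0,0,-1],[0,0,0,0,0,0,-1],[0,0,0,0,0,0,-1],[0,0,0,0,0,0,-1],[0,0,0,0,0,0,-1]]]'; python3 -m pendant '[[[-0.05,0,0.013,0,0,0,-1],[0,0,0,0,0,0,-1],[0,0,0,0,0,0,-1],[0,0,0,0,0,0,-1],[0,0,0,0,0,0,-1],[0,0,0,0,0,0,-1],[0,0,0,0,0,0,-1],[0,0,0,0,0,0,-1]]]'
```

```text
time_s: 18.45
tcp_pos: [0.5652, 0.2325, 0.1137]
eef_rot: [-179.9, 15.2, -100.0]
contact_force: [-0.4, 0.3, -2.2]
gripper_width: 0.0241
gripper_force: 28.0
time_s: 19.25
tcp_pos: [0.5652, 0.2331, 0.1136]
eef_rot: [-179.9, 15.1, -100.0]
contact_force: [-1.0, -5.3, 0.6]
gripper_width: 0.0239
gripper_force: 28.0
```

Contact with the stop gives −5.3 N in y. I ease off 0.3 mm and lower slowly.

```bash
python3 -m pendant '[[[0.015,0,-0.004,0,0,0,-1],[0.013,0,0.05,0,0,0,-1],[0.013,0,0.05,0,0,0,-1],[0,0,0,0,0,0,-1],[0.006,0,0.025,0,0,0,-1],[0,0,0,0,0,0,-1],[0,0,0,0,0,0,-1],[0,0,0,0,0,0,-1]]]'; python3 -m pendant '[[[0.006,0,0.025,0,0,0,-1],[0,0,0,0,0,0,-1],[0,0,0,0,0,0,-1],[0.006,0,0.025,0,0,0,-1],[0,0,0,0,0,0,-1],[0,0,0,0,0,0,-1],[0,0,0,0,0,0,-1],[0,0,0,0,0,0,-1]]]'
```

```text
time_s: 20.05
tcp_pos: [0.5652, 0.2331, 0.111]
eef_rot: [-179.9, 15.1, -100.0]
contact_force: [0.2, -4.8, 0.7]
gripper_width: 0.024
gripper_force: 28.0
time_s: 20.85
tcp_pos: [0.5652, 0.2331, 0.11]
eef_rot: [-179.9, 15.1, -100.0]
contact_force: [-0.7, -5.2, 0.9]
gripper_width: 0.0239
gripper_force: 28.0
```

```bash
python3 -m pendant '[[[0.012,0,0.025,0,0,0,-1],[0,0,0,0,0,0,-1],[0,0,0,0,0,0,-1],[0,0,0,0,0,0,-1],[0,0,0,0,0,0,-1],[0,0,0,0,0,0,-1],[0,0,0,0,0,0,-1],[0,0,0,0,0,0,-1]]]'; python3 -m pendant '[[[0.006,0,0.025,0,0,0,-1],[0,0,0,0,0,0,-1],[0,0,0,0,0,0,-1],[0,0,0,0,0,0,-1],[0,0,0,0,0,0,-1],[0,0,0,0,0,0,-1],[0,0,0,0,0,0,-1],[0,0,0,0,0,0,-1]]]'
```

```text
time_s: 21.65
tcp_pos: [0.5652, 0.2331, 0.1094]
eef_rot: [-179.9, 15.1, -100.0]
contact_force: [-0.8, -4.7, 0.2]
gripper_width: 0.0237
gripper_force: 28.0
time_s: 22.45
tcp_pos: [0.5653, 0.2331, 0.1089]
eef_rot: [-179.9, 15.1, -100.0]
contact_force: [-0.6, -5.9, 0.2]
gripper_width: 0.0238
gripper_force: 28.0
```

```bash
python3 -m pendant '[[[0.006,0,0.025,0,0,0,-1],[0,0,0,0,0,0,-1],[0.006,0,0.025,0,0,0,-1],[0,0,0,0,0,0,-1],[0,0,0,0,0,0,-1],[0,0,0,0,0,0,-1],[0,0,0,0,0,0,-1],[0,0,0,0,0,0,-1]]]'; python3 -m pendant '[[[0.006,0,0.025,0,0,0,-1],[0,0,0,0,0,0,-1],[0,0,0,0,0,0,-1],[0,0,0,0,0,0,-1],[0,0,0,0,0,0,-1],[0,0,0,0,0,0,-1],[0,0,0,0,0,0,-1],[0,0,0,0,0,0,-1]]]'; python3 look.py 6 | grep -A9 wrist
```

```text
time_s: 23.25
tcp_pos: [0.5654, 0.2332, 0.1081]
eef_rot: [-179.9, 15.2, -100.0]
contact_force: [-0.5, -5.5, 0.6]
gripper_width: 0.0239
gripper_force: 28.0
time_s: 24.05
tcp_pos: [0.5654, 0.2332, 0.1081]
eef_rot: [-179.8, 15.2, -99.9]
contact_force: [-2.1, -5.2, 4.2]
gripper_width: 0.0236
gripper_force: 28.0
wrist 5880
   (5146, array([0.5586, 0.1942, 0.1204]), array([-0.009, -0.004,  1.   ]))
   (717, array([0.5512, 0.1722, 0.108 ]), array([-0.168, -0.986,  0.005]))
   in foot axes [[-0.0112, -0.1276, 0.0864], [-0.0006, -0.1094, 0.1084], [0.0115, -0.0747, 0.1096]]
```

Touchdown: the z force rose to +4.2 N, with the box top about 110 mm above the cork. I release gently.

```bash
python3 -m pendant '[[[0,0,0,0,0,0,-0.46],[0,0,0,0,0,0,-0.44],[0,0,0,0,0,0,-0.42],[0,0,0,0,0,0,-0.4],[0,0,0,0,0,0,-0.3],[0,0,0,0,0,0,-0.1],[0,0,0,0,0,0,0.1],[0,0,0,0,0,0,0.2]]]' 5; python3 look.py 7 | grep -A9 wrist
```

```text
time_s: 25.0
tcp_pos: [0.5654, 0.2333, 0.1075]
eef_rot: [-179.9, 15.2, -100.0]
contact_force: [-0.6, -0.5, -0.2]
gripper_width: 0.0488
gripper_force: 0.0
wrist 5817
   (5097, array([0.5588, 0.1937, 0.1204]), array([-0.005, -0.005,  1.   ]))
   (711, array([0.5514, 0.1722, 0.1083]), array([-0.177, -0.984,  0.004]))
   in foot axes [[-0.0106, -0.1276, 0.0869], [-0.0002, -0.1098, 0.1083], [0.0118, -0.0756, 0.1096]]
```

```bash
python3 -m pendant '[[[0,0,0,0,0,0,0.4],[0,0,-0.2,0,0,0,0.4],[0,0,-0.4,0,0,0,0.4],[0,0,-0.7,0,0,0,0.4],[0,0,-0.8,0,0,0,0.4],[0,0,-0.8,0,0,0,0.4],[0,0,-0.8,0,0,0,0.4],[0,0,-0.8,0,0,0,0.4]]]' 5; python3 -m pendant '[[[0.2,0,-0.8,0,0,0,0.4],[0.2,0,-0.8,0,0,0,0.4],[0.2,0,-0.8,0,0,0,0.4],[0.2,0,-0.4,0,0,0,0.4],[0,0,0,0,0,0,0.4],[0,0,0,0,0,0,0.4],[0,0,0,0,0,0,0.4],[0,0,0,0,0,0,0.4]]]'; python3 look.py 8
```

```text
time_s: 25.95
tcp_pos: [0.5612, 0.2097, 0.1965]
eef_rot: [-179.8, 15.2, -100.0]
contact_force: [0.6, 0.9, 0.3]
gripper_width: 0.0613
gripper_force: 0.0
time_s: 26.75
tcp_pos: [0.5555, 0.1806, 0.2434]
eef_rot: [-179.9, 15.1, -100.0]
contact_force: [0.1, 0.3, -0.1]
gripper_width: 0.0615
gripper_force: 0.0
top 284
   (198, array([0.5714, 0.2651, 0.1221]), array([ 0.05 , -0.012,  0.999]))
   (48, array([0.5702, 0.2672, 0.1192]), array([ 0.066, -0.021,  0.998]))
   in foot axes [[-0.0103, -0.0651, 0.1055], [0.0007, -0.0319, 0.1101], [0.0108, -0.002, 0.1146]]
side 478
   (172, array([0.5724, 0.2105, 0.0794]), array([ 0.984, -0.18 ,  0.006]))
   (135, array([0.5525, 0.1695, 0.0671]), array([0.147, 0.989, 0.006]))
   in foot axes [[-0.0111, -0.1326, 0.0039], [0.0042, -0.1224, 0.0814], [0.0119, -0.0087, 0.1123]]
wrist 2263
   (2260, array([0.565 , 0.228 , 0.1205]), array([ 0.   , -0.001,  1.   ]))
   in foot axes [[-0.0104, -0.1269, 0.1069], [0.0007, -0.0734, 0.1085], [0.0118, 0.0013, 0.1098]]
```

View pics/c8.png

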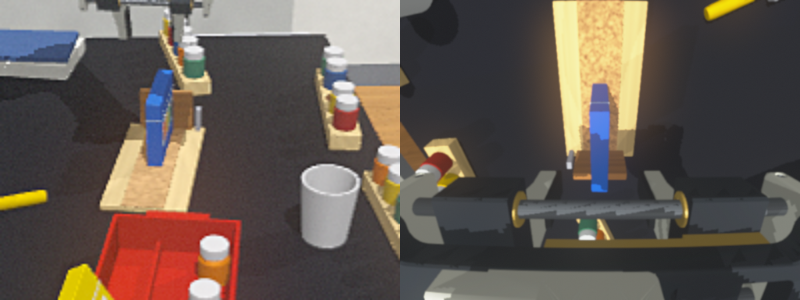

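The blue box stands alone on the cork, at (160,120) in the side half, upright, centred and with its end at the stop. The gripper is clear of it.

```bash
python3 -c "
from h import *
print(r.close_job())"
```

```text
the job is handed in; nothing more can be done
None
```

The blue box stands upright on its long thin edge on the cork lane, centred and lengthwise, with its end against the stop. The gripper has let go and is clear, nothing else was touched as far as I could see, and I handed the job in at about 27 s; no verdict came back.

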